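# Make up two library loan kits at the returns desk

## Task

Make up two loan kits from the returned stock. In the divided tray: lay the slim book flat in the middle of the wide bay, stand the dome magnifier on the middle of the slim book, and stand the torch on its head in the middle of the narrow bay. In the square tray: lay the chunky book flat in the middle and stand the hand bell on the middle of it; do not knock over the pen pot.

Things in the scene. Friction and masses are not known exactly. Their poses are not given: they have to be found in the camera images.
- slim_book: Slim small hardback with a blue cloth cover and white page edges, lying flat. 96 mm (its x, along the spine) by 62 mm (its y) by 24 mm thick (z up). Rigid, closed, about 110 g. Origin: centre of its underside.
- chunky_book: Chunky square book with a reddish-brown cover and white page edges, lying flat. 64 mm (x) by 64 mm (y) by 38 mm thick (z up). Rigid, closed, about 120 g. Origin: centre of its underside.
- magnifier: Dome magnifier: a round black ring of 54 mm diameter and 18 mm height with a glass dome on it, 34 mm high in all; sits flat on its ring, dome up. Grip it by the ring. About 120 g. Origin: centre of its underside, z up.
- torch: Aluminium pocket torch standing upright on its head: head 36 mm diameter up to 26 mm height, narrowing to a straight round barrel of 24 mm diameter from 34 to 92 mm height; 95 mm high in all. About 120 g. Origin: centre of the head's underside, z up.
- bell: Small hand bell standing on its mouth: brass bell of 48 mm mouth diameter and 38 mm height, with an upright round wooden handle of 16 mm diameter from 38 to 82 mm height, ending in an 18 mm ball (top at 90 mm). About 140 g. Origin: centre of its underside, z up.
- pen_pot: Dark steel pen pot, 66 mm diameter, 80 mm high, with four pens that stand up to about 130 mm and are fixed in it; it stands loose among the stock, not part of a kit. Origin: centre of its underside, z up.
- divided_tray: Long wooden kit tray with one partition, fixed to the desk: 225 mm (its x) by 130 mm (its y) outside, walls 5 mm thick, floor top 5 mm and rim and partition 12 mm above the desk. Wide bay 130 by 120 mm inside, its centre at x = -42.5 mm, y = 0; narrow bay 80 by 120 mm inside, its centre at x = +67.5 mm, y = 0. Origin: centre of its underside, z up.
- square_tray: Square wooden kit tray without partition, fixed to the desk: 125 by 125 mm outside, walls 5 mm thick, floor top 5 mm and rim 12 mm above the desk; one bay, centred on the origin. Origin: centre of its underside, z up.
Things that resemble listed ones, but are neither listed nor needed, are in the scene too. Of the things that look like the slim_book, take the one that is farthest to the robot's right at the start.

How it is judged:
By the outcome, as a careful person would: the job done as asked, in the order asked, and still so for the second after the job is handed in, with the robot touching nothing.
It also fails if it takes over 141 s, if anything falls off the work surface, if the arm or the gripper's body presses on something with over 40 N, if the wrist force passes 120 N, or if a joint passes its speed limit or range.

## Robot

A 6-joint arm with a two-finger parallel gripper is mounted at the origin on the work surface. World frame = base frame: x ahead of the robot, y to its left, z up, the work surface at z = 0. Lengths are in mm, angles in rad, forces in N, time in s.
With the tool pointing down it reaches from about 300 to 775 mm from the base axis. Payload 14.6 kg.
Tool frame: the origin (TCP) lies between the finger pads; the fingertips stand manip.tip_reach ahead of it and the grasp point (between the pads) lies 5 mm behind it (manip.tip_reach is the distance from the TCP to the fingertips, in mm); z points along the fingers, y is the line along which they close (so a half turn about z gives the same grasp; the last joint's range is limited). The gripper opens to 94 mm and grips with 3 to 60 N. Pads are 16 mm wide; open, the fingers measure 119 mm over their backs; the gripper's body (75 mm by 177 mm) begins 78 mm behind the grasp point.
Start: joints at [-1.17, 0.3, 1.521, -0, 1.321, -0.067], TCP at [248, -490.903, 219.446] pointing down, gripper open.
Joint ranges: [-3.03, 3.03], [-0.79, 2.21], [0.23, 2.52], [-1.04, 4.18], [0, 3.07], [-2.55, 2.55]. Speed limits (rad/s): [2.22, 2.22, 2.57, 3.14, 3.14, 3.14].

## Interface

Orientations are given as [roll, pitch, yaw] about the fixed x, y, z axes, in that order (R = Rz(yaw) Ry(pitch) Rx(roll)).
In Python, from cell import manip gives the robot as it stands. The module is installed in compiled form; this text tells all that it offers.
- The arm moves only by the shell command python3 -m creep 'ROWS' [FORCE]. ROWS is JSON, a list of rows, each a list of 3 entries, a list of its own where there are three numbers: the opening, from -1 (shut) to 1 (fully open), then the shift along the tool's x, y, z in cm, then the turn about the tool's z in units of 5 degrees (1.0 is 5 degrees). In form: [[grip, [tx, ty, tz], roll], ...]. A call has 1 to 12 rows; each row is the pose to reach, as a shift and turn from the pose commanded when the call began, along the tool's axes at that moment; what a row does not reach only later rows make up. A row lasts 1/10 s, in which the tool goes at most 50 mm and 8.59 degrees, less where a joint would pass 70% of its speed; a pose out of reach is approached as far as the arm can. A call with a gripper value outside its range is refused whole. The fingers move at their own pace and stop on an object; FORCE is the grip in N (left out, the last holds). Time passes only in rows, so rows that repeat a pose let the fingers close. It gives the time, the measured TCP pose, the force, the opening and the grip force at its end, in the units of the state.
- manip.read_state(): the state, without advancing time (a new reading comes with each control period).
- manip.camera(name): name is "scene" or "top"; returns the picture (480x640x3 uint8, red, green, blue); there is no depth.
- manip.camera_params(name): a dict with "fovy" (degrees; the focal length in pixels is half the picture's height over the tangent of half this angle, whatever the lens; pixels are square), "cx", "cy" (the principal point, pixels), "origin" and "attitude" of the camera in the world. Camera axes: x right, y down, z forward; pixel columns grow to the right and rows downward; lengths in mm; the calibration is good to about 2 mm. A picture is of the moment at which its call begins. camera_params takes no time and is no camera call.
- manip.sign_off(): hands the job in; it is judged then, once.
The state is a dict: "clock": time; "joints": joint angles; "qd": joint speeds; "effort": joint torques, N m; "eef_pos": TCP position; "eef_rot": TCP orientation; "wrist_force": force on the tool from outside, world axes, zero at the start; "moment": the same for the moment, N m; "finger_gap": finger opening in mm; "finger_force": force on a finger pad.
Only numpy, scipy, OpenCV 4.12 (cv2) and the standard library are available. Lean on these libraries where they do the work, as an engineer would, in place of code of your own. Each camera call takes 0.05 s, during which the arm holds its last target. There are 200 camera calls.

## Working session

There is one attempt and no reset: what is moved stays moved. The work goes in short steps, Python scripts to look and compute and a shell command to move; the robot and the scene stay as the last step left them, time stands still between calls to the robot, and variables do not carry over. Pictures are saved under pics/ and viewed, at most 14 in all, crops included, and the job is handed in when it is done.

```bash
mkdir -p pics
python3 - <<'E'
from cell import manip
import cv2
for n in("scene","top"):
    cv2.imwrite(f"pics/{n}0.png",manip.camera(n)[:,:,::-1]); print(manip.camera_params(n))
print(manip.read_state(), manip.tip_reach)
E
```

```text
{'fovy': 45.86393493487606, 'cx': 325.5706454725019, 'cy': 236.62903252588526, 'origin': array([1158.15121286,  235.12267466,  637.11958678]), 'attitude': array([-2.30554250e+00, -1.67301304e-03,  1.93602622e+00])}
{'fovy': 52.542024477479565, 'cx': 326.78217121873803, 'cy': 240.53485074869224, 'origin': array([ 4.24480832e+02, -3.14340705e-01,  9.88294579e+02]), 'attitude': array([-3.07323818,  0.00788197, -1.55658476])}
{'clock': 0.1, 'joints': array([-1.16956387e+00,  3.00419582e-01,  1.52154131e+00,  3.06960360e-05,
        1.32070914e+00, -6.66117618e-02]), 'qd': array([-0.00134735, -0.00095872, -0.00324725,  0.0005766 , -0.00055775,
        0.00054857]), 'effort': array([ 1.56688275e-03, -5.32643330e+01, -3.53283870e+01,  7.10465619e-02,
        2.35170673e-02, -4.24592577e-05]), 'eef_pos': array([ 247.93718961, -490.68465813,  218.93140775]), 'eef_rot': array([-3.14051965e+00, -1.01379780e-04,  4.67836556e-01]), 'wrist_force': array([-0.13169818, -0.29561996,  0.23792216]), 'moment': array([ 0.03684887,  0.04264893, -0.0016749 ]), 'finger_force': 0.0, 'finger_gap': 93.99041618448369} 14.0
```

View pics/scene0.png

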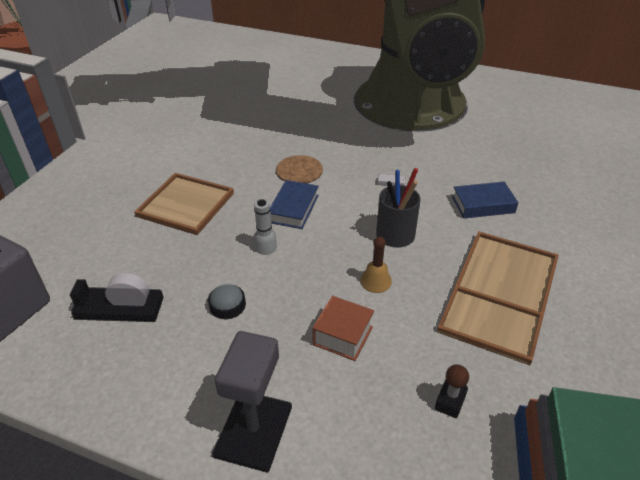

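View pics/top0.png

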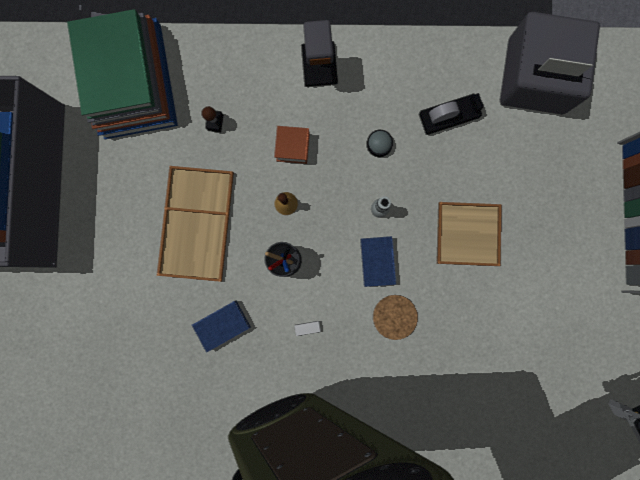

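The top view's right is the robot's right (-y). Two books look like slim_book: one at (222,326) and one at (379,262) in the top view. The one at (379,262) is farther right, so it is the one meant. I'll enlarge it to confirm and measure by segmentation.

```bash
cat > h.py <<'E'
import numpy as np, cv2
from scipy.spatial.transform import Rotation as R
from cell import manip
def K(n):
    p=manip.camera_params(n); f=240/np.tan(np.radians(p['fovy']/2))
    return f,p['cx'],p['cy'],np.array(p['origin']),R.from_euler('xyz',p['attitude']).as_matrix()
def ray(n,px,z):
    f,cx,cy,o,M=K(n); d=M@np.array([(px[0]-cx)/f,(px[1]-cy)/f,1]); return o+d*(z-o[2])/d[2]
def proj(n,P):
    f,cx,cy,o,M=K(n); q=(np.atleast_2d(P)-o)@M; return np.c_[f*q[:,0]/q[:,2]+cx,f*q[:,1]/q[:,2]+cy]
def rect(mask,n,z):
    c=max(cv2.findContours(mask.astype(np.uint8),0,2)[0],key=cv2.contourArea)
    b=cv2.boxPoints(cv2.minAreaRect(c)); P=np.array([ray(n,p,z)[:2] for p in b])
    e=P[1]-P[0],P[2]-P[1]; i=int(np.linalg.norm(e[1])>np.linalg.norm(e[0]))
    return P.mean(0).round(1),[round(float(np.linalg.norm(v)),1) for v in e],round(float(np.degrees(np.arctan2(e[i][1],e[i][0]))%180),1)
E
python3 - <<'E'
from h import *
for n in("top","scene"):
    im=cv2.imread(f"pics/{n}0.png"); hsv=cv2.cvtColor(im,cv2.COLOR_BGR2HSV); h,s,v=cv2.split(hsv)
    blue=(h>100)&(h<130)&(s>90); red=((h<10)|(h>172))&(s>110)&(v>90); wood=(h>5)&(h<25)&(s>60)
    rois={"top":dict(slim=(355,230,405,292),dec=(185,295,260,355),chunky=(270,120,315,166),div=(150,160,240,285),sq=(430,195,510,272)),
      "scene":dict(slim=(265,178,322,230),chunky=(305,290,380,360),div=(435,228,565,360),sq=(130,170,238,235))}[n]
    zz=dict(slim=24,dec=24,chunky=38,div=12,sq=12)
    if n=="top":
      for k,(a,b,c,d) in rois.items():
        m={'slim':blue,'dec':blue,'chunky':red}.get(k,wood)
        q=np.zeros(m.shape,bool); q[b:d,a:c]=m[b:d,a:c]; print(k,*rect(q,n,zz[k]))
t=cv2.imread("pics/top0.png"); s=cv2.imread("pics/scene0.png")
cv2.imwrite("pics/c1.png",cv2.resize(t[110:350,260:420],(400,600),interpolation=cv2.INTER_CUBIC))
a=cv2.resize(t[110:350,260:420],(400,600),interpolation=cv2.INTER_CUBIC)
b=cv2.resize(s[160:340,190:430][:, :],(400,300),interpolation=cv2.INTER_CUBIC)
c=cv2.resize(s[150:270,430:590],(400,300),interpolation=cv2.INTER_CUBIC)
cv2.imwrite("pics/c1.png",np.hstack([a,np.vstack([b,c])]))
E
```

```text
slim [450.7 -93.8] [62.0, 94.6] 4.9
dec [319.2 214. ] [98.9, 60.8] 119.9
chunky [684.2  80.7] [62.9, 63.3] 85.8
div [523.8 275.9] [226.6, 134.6] 176.0
sq [ 509.5 -277.5] [126.1, 127.8] 89.2
```

View pics/c1.png

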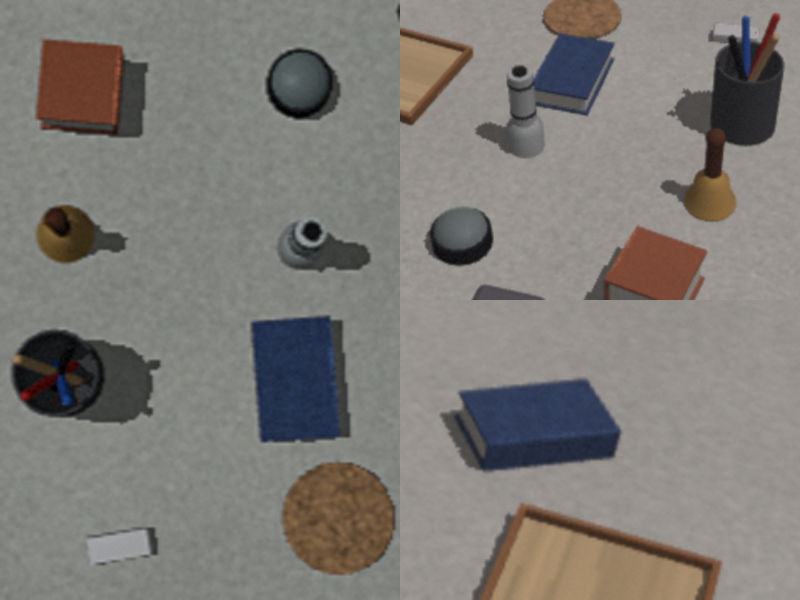

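Confirmed. The right-hand blue book at top (379,262) measures 62x95 mm, as listed. The left one, at (222,326), is farther left. Torch tail is at top (384,203), bell ball (282,198), dome (380,144) and pot rim (283,259). Next I'll cross-check with both cameras and refine the trays by silhouette.

Run:
```python
from h import *
from scipy.optimize import minimize
I={n:cv2.imread(f"pics/{n}0.png") for n in("top","scene")}
def masks(f,roi):
    o={}
    for n in roi:
        h,s,v=cv2.split(cv2.cvtColor(I[n],cv2.COLOR_BGR2HSV)); m=f(h,s,v).astype(np.uint8); z=np.zeros_like(m); a,b,c,d=roi[n]; z[b:d,a:c]=m[b:d,a:c]
        z=cv2.morphologyEx(z,cv2.MORPH_OPEN,np.ones((2,2)));cs=cv2.findContours(z,0,2)[0]; c=max(cs,key=cv2.contourArea)
        q=np.zeros_like(m); cv2.fillPoly(q,[cv2.convexHull(c)],1); o[n]=q
    return o
def fit(name,pts,ms,x0):
    def cost(x):
        r=R.from_euler('z',x[2],degrees=True).as_matrix(); P=pts@r.T+[x[0],x[1],0]; t=0
        for n,m in ms.items():
            H=cv2.convexHull(proj(n,P).astype(np.float32)); q=np.zeros((480,640),np.uint8)
            cv2.fillPoly(q,[np.round(H*16).astype(int)],255,cv2.LINE_AA,4); q=q/255.; t+=1-np.minimum(q,m).sum()/np.maximum(q,m).sum()
        return t/len(ms)
    for nn in (ms,):
        b=minimize(cost,x0,method='Nelder-Mead',options=dict(initial_simplex=np.array(x0)+np.array([[0,0,0],[6,0,0],[0,6,0],[0,0,4]])))
        print(name,b.x.round(1),round(b.fun,3))
def box(l,w,h): return np.array([[x*l/2,y*w/2,z] for x in(-1,1) for y in(-1,1) for z in(0,h)])
def rev(pr): a=np.linspace(0,6.28,40); return np.concatenate([np.c_[r*np.cos(a),r*np.sin(a),0*a+z] for z,r in pr])
wood=lambda h,s,v:(h>3)&(h<25)&(s>60)
w2={k:masks(wood,r) for k,r in dict(div=dict(top=(150,160,240,285),scene=(435,228,565,360)),sq=dict(top=(430,195,510,272),scene=(130,170,238,235))).items()}
for cams in(("top",),("top","scene")):
    fit("div",box(225,130,12),{c:w2['div'][c] for c in cams},[523,276,-4]); fit("sq",box(125,125,12),{c:w2['sq'][c] for c in cams},[509,-277,0])
blue=lambda h,s,v:(h>100)&(h<130)&(s>90); red=lambda h,s,v:((h<10)|(h>172))&(s>110)&(v>60)
fit("slim top",box(96,62,24),masks(blue,dict(top=(355,230,405,292))),[450,-94,5])
fit("chunky top face",box(64,64,38)[1::2],masks(lambda h,s,v:red(h,s,v)&(v>90),dict(top=(270,120,315,166))),[684,80,-4])
brass=lambda h,s,v:(h>10)&(h<25)&(s>120)&(v>70)
fit("bell brass",rev([(0,24),(38,10)]),masks(brass,dict(top=(265,185,305,220),scene=(355,255,400,295))),[560,80,0])
for k,z,t,s in(("torch tail",95,(384.4,202.8),(262,203.2)),("bell ball",81,(282,197.6),(379.6,241.6)),("pot rim",80,(283.2,259.2),(400.6,197.8))):
    print(k,ray("top",t,z).round(1)[:2],ray("scene",s,z).round(1)[:2])
# dark magnifier ring
dark=lambda h,s,v:(v<75)
fit("mag top",rev([(0,27),(18,27),(34,12)]),masks(lambda h,s,v:(v<105),dict(top=(365,127,395,160))),[686,-90,0])
print("mag clicks",ray("top",(380.4,143.6),14).round(1))
```

```text
div [521.9 274.6  -4.5] 0.018
sq [ 508.2 -280.6   -1.9] 0.031
div [522.9 276.1  -4.5] 0.032
sq [ 508.7 -279.1   -1.1] 0.047
slim top [449.1 -96.6   4.8] 0.072
chunky top face [683.1  79.2  -4.5] 0.07
bell brass [566.3  95.4  -3.8] 0.441
torch tail [556.9 -98. ] [561.2 -95.9]
bell ball [566.4  93.2] [564.8  93. ]
pot rim [450.5  88.7] [453.4  94. ]
mag top [689.9 -99.3   7.3] 0.082
mag clicks [690.2 -98.   14. ]
```

```bash
cat > go.py <<'E'
# usage: go.py x y z yaw_deg -> shift (cm) and roll units from the present pose
import sys; from h import *
x,y,z,w=map(float,sys.argv[1:5]); s=manip.read_state()
r=R.from_euler('xyz',s['eef_rot']); yaw=np.degrees(s['eef_rot'][2])
print((r.inv().apply(np.array([x,y,z])-s['eef_pos'])/10).round(2), 'roll',round(-((w-yaw+90)%180-90)/5,2),
 '| at',s['eef_pos'].round(1),'yaw',round(yaw,1),'gap',round(s['finger_gap'],1),'F',round(s['finger_force'],1),'j6',s['joints'][5].round(2),'t',s['clock'],'W',s['wrist_force'].round(1))
E
python3 go.py 450 -95 120 4.9
```

```text
[ 35.88 -26.19   9.92] roll 4.38 | at [ 247.9 -490.7  218.9] yaw 26.8 gap 94.0 F 0.0 j6 -0.07 t 0.1 W [-0.1 -0.3  0.2]
```

```bash
python3 -m creep '[[1,[9,-6.5,0],1],[1,[18,-13,0],2],[1,[27,-19.5,2],3],[1,[35.9,-26.2,4],4.4],[1,[35.9,-26.2,8],4.4],[1,[35.9,-26.2,9.9],4.4],[1,[35.9,-26.2,9.9],4.4],[1,[35.9,-26.2,9.9],4.4],[1,[35.9,-26.2,9.9],4.4],[1,[35.9,-26.2,9.9],4.4],[1,[35.9,-26.2,9.9],4.4],[1,[35.9,-26.2,9.9],4.4]]' 25; python3 go.py 450 -95 17 4.9
```

```text
clock: 1.3
eef_pos: [450.1, -96.0, 120.8]
eef_rot: [3.141, -0.0, 0.084]
wrist_force: [0.4, 0.1, 0.1]
finger_gap: 93.8
finger_force: 0.0
[-1.000e-02 -1.000e-01  1.038e+01] roll -0.02 | at [450.1 -96.  120.8] yaw 4.8 gap 93.8 F 0.0 j6 1.2 t 1.3 W [0.4 0.1 0.1]
```

```bash
python3 -m creep '[[1,[0,-0.1,4],0],[1,[0,-0.1,8],0],[1,[0,-0.1,10.3],0],[1,[0,-0.1,10.3],0],[0,[0,-0.1,10.3],0],[0,[0,-0.1,10.3],0],[-0.5,[0,-0.1,10.3],0],[-0.5,[0,-0.1,10.3],0],[-0.5,[0,-0.1,10.3],0],[-0.5,[0,-0.1,10.3],0],[-0.5,[0,-0.1,10.3],0],[-0.5,[0,-0.1,10.3],0]]' 25
python3 go.py 480.1 278.8 180 -4.5
```

```text
clock: 2.5
eef_pos: [450.4, -94.3, 17.9]
eef_rot: [3.141, -0.0, 0.084]
wrist_force: [-2.4, -1.0, 6.6]
finger_gap: 61.9
finger_force: 25.0
[  6.1  -36.93 -16.22] roll 1.86 | at [450.4 -94.3  17.9] yaw 4.8 gap 61.9 F 25.0 j6 1.2 t 2.5 W [-2.4 -1.   6.6]
```

```bash
python3 -m creep '[[-0.5,[0,0,-2],0],[-0.5,[0,0,-6],0],[-0.5,[0,0,-10],0],[-0.5,[0,0,-14],0],[-0.5,[0,-2,-16.2],0],[-0.5,[1,-6,-16.2],0.4],[-0.5,[2,-10,-16.2],0.8],[-0.5,[3,-14,-16.2],1.2],[-0.5,[4,-18,-16.2],1.5],[-0.5,[5,-22,-16.2],1.9],[-0.5,[5.5,-26,-16.2],1.9],[-0.5,[6,-29,-16.2],1.9]]'
python3 go.py 480.1 278.8 60 -4.5
```

```text
clock: 3.7
eef_pos: [485.3, 202.1, 179.3]
eef_rot: [-3.142, 0.0, -0.081]
wrist_force: [0.9, -1.4, -1.3]
finger_gap: 61.8
finger_force: 25.0
[-1.13 -7.6  11.93] roll -0.03 | at [485.3 202.1 179.3] yaw -4.6 gap 61.8 F 25.0 j6 1.98 t 3.7 W [ 0.9 -1.4 -1.3]
```

```bash
python3 -m creep '[[-0.5,[-0.5,-3,0],0],[-0.5,[-1.1,-6,2],0],[-0.5,[-1.1,-7.4,5],0],[-0.5,[-1.1,-7.4,9],0],[-0.5,[-1.1,-7.4,12],0],[-0.5,[-1.1,-7.4,12],0],[-0.5,[-1.1,-7.4,12],0],[-0.5,[-1.1,-7.4,12],0]]'
python3 go.py 480.1 278.8 23.4 -4.5
```

```text
clock: 4.5
eef_pos: [481.7, 274.8, 61.4]
eef_rot: [-3.14, -0.002, -0.082]
wrist_force: [-0.5, -1.2, -0.5]
finger_gap: 61.9
finger_force: 25.0
[-0.2  -0.38  3.8 ] roll -0.04 | at [481.7 274.8  61.4] yaw -4.7 gap 61.9 F 25.0 j6 2.11 t 4.5 W [-0.5 -1.2 -0.5]
```

```bash
python3 -m creep '[[-0.5,[-0.1,-0.2,1],0],[-0.5,[-0.2,-0.4,2],0],[-0.5,[-0.2,-0.4,3],0],[-0.5,[-0.2,-0.4,3.6],0],[-0.5,[-0.2,-0.4,3.8],0],[-0.5,[-0.2,-0.4,3.8],0],[-0.5,[-0.2,-0.4,3.8],0],[-0.5,[-0.2,-0.4,3.8],0]]'
python3 -m creep '[[0.55,[0,0,0],0],[0.55,[0,0,0],0],[0.55,[0,0,0],0],[0.55,[0,0,-2],0],[0.55,[0,0,-4],0],[0.55,[0,0,-8],0],[0.7,[0,0,-12],0],[0.7,[0,0,-16],0],[0.7,[0,4,-18],0],[0.7,[0,8,-18],0],[0.7,[0,12,-18],0],[0.7,[0,16,-18],0]]'
python3 go.py 690 -98.5 200 0
```

```text
clock: 5.3
eef_pos: [479.0, 278.5, 22.1]
eef_rot: [3.141, 0.0, -0.082]
wrist_force: [-8.2, -3.1, 15.6]
finger_gap: 62.0
finger_force: 25.0
clock: 6.5
eef_pos: [465.7, 117.8, 201.5]
eef_rot: [-3.141, -0.0, -0.082]
wrist_force: [0.3, -0.0, 0.1]
finger_gap: 79.9
finger_force: 0.0
[24.12 19.73  0.15] roll -0.94 | at [465.7 117.8 201.5] yaw -4.7 gap 79.9 F 0.0 j6 1.82 t 6.5 W [ 0.3 -0.   0.1]
```

```bash
python3 -m creep '[[0.7,[4,4,0],-0.2],[0.7,[8,8,0],-0.4],[0.8,[12,11,0],-0.6],[0.8,[16,14,0],-0.9],[0.8,[20,17,0],-0.9],[0.8,[24.1,19.4,2],-0.9],[0.8,[24.1,19.4,5],-0.9],[0.8,[24.1,19.4,8],-0.9],[0.8,[24.1,19.4,10],-0.9],[0.8,[24.1,19.4,10],-0.9],[0.8,[24.1,19.4,10],-0.9],[0.8,[24.1,19.4,10],-0.9]]'
python3 go.py 690 -98.5 17 0
python3 - <<'E'
from h import *
a=manip.camera("top")[:,:,::-1]; b=manip.camera("scene")[:,:,::-1]
cv2.imwrite("pics/t1.png",a); cv2.imwrite("pics/s1.png",b)
cv2.imwrite("pics/c2.png",np.hstack([cv2.resize(a[100:290,140:260],(379,600),interpolation=2),cv2.resize(b[220:370,190:430][:, :],(420,262),interpolation=2)[0:0].reshape(0,420,3) if 0 else np.vstack([cv2.resize(b[225:365,430:570],(400,400),interpolation=2),cv2.resize(b[270:340,170:310],(400,200),interpolation=2)])]))
h,s,v=cv2.split(cv2.cvtColor(np.ascontiguousarray(a),cv2.COLOR_BGR2HSV)); m=(h>100)&(h<130)&(s>90); q=np.zeros_like(m); q[160:285,150:245]=m[160:285,150:245]; print(rect(q,"top",29))
E
```

```text
clock: 7.7
eef_pos: [691.0, -94.0, 103.3]
eef_rot: [3.141, -0.003, -0.003]
wrist_force: [-0.1, 0.7, 0.8]
finger_gap: 84.6
finger_force: 0.0
[-0.12  0.45  8.63] roll -0.04 | at [691.  -94.  103.3] yaw -0.2 gap 84.6 F 0.0 j6 1.39 t 7.7 W [-0.1  0.7  0.8]
(array([479.3, 274.8]), [94.3, 65.2], 175.8)
```

View pics/c2.png

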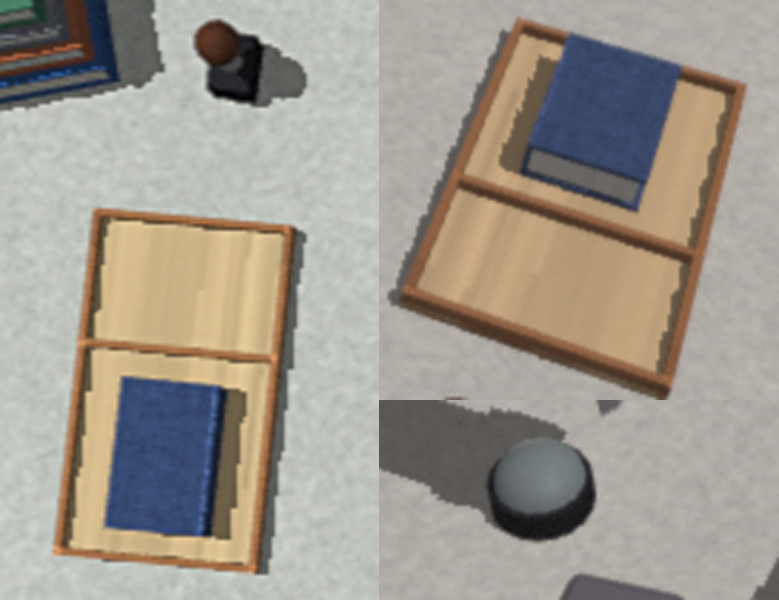

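The book lies in the wide bay, about centred (top face centre at top-view pixel ≈(193,245), bay centre ≈(193,244)). Now I'll grip the magnifier.

```bash
python3 -m creep '[[0.8,[-0.1,0.2,2],0],[0.8,[-0.1,0.3,5],0],[0.8,[-0.1,0.3,8],0],[0.8,[-0.1,0.3,8.6],0],[0.8,[-0.1,0.3,8.7],0],[0.4,[-0.1,0.3,8.7],0],[0,[-0.1,0.3,8.7],0],[-0.4,[-0.1,0.3,8.7],0],[-0.4,[-0.1,0.3,8.7],0],[-0.4,[-0.1,0.3,8.7],0],[-0.4,[-0.1,0.3,8.7],0],[-0.4,[-0.1,0.3,8.7],0]]' 20
python3 go.py 479.3 277.8 180 0
```

```text
clock: 9.0
eef_pos: [689.5, -96.9, 14.8]
eef_rot: [-3.142, -0.0, -0.003]
wrist_force: [-1.4, 0.4, 3.8]
finger_gap: 53.9
finger_force: 20.0
[-21.14 -37.4  -16.53] roll -0.04 | at [689.5 -96.9  14.8] yaw -0.2 gap 53.9 F 20.0 j6 1.38 t 9.0 W [-1.4  0.4  3.8]
```

```bash
python3 -m creep '[[-0.4,[0,0,-2],0],[-0.4,[0,0,-6],0],[-0.4,[0,0,-11],0],[-0.4,[0,0,-16],0],[-0.4,[-2,-3,-16.5],0],[-0.4,[-4,-7,-16.5],0],[-0.4,[-7,-11,-16.5],0],[-0.4,[-9,-15,-16.5],0],[-0.4,[-11,-19,-16.5],0],[-0.4,[-13,-23,-16.5],0],[-0.4,[-15,-27,-16.5],0],[-0.4,[-17,-31,-16.5],0]]'
python3 -m creep '[[-0.4,[-2,-3,0],0],[-0.4,[-4,-6,1],0],[-0.4,[-4.1,-6.4,4],0],[-0.4,[-4.1,-6.4,8],0],[-0.4,[-4.1,-6.4,11],0],[-0.4,[-4.1,-6.4,11],0],[-0.4,[-4.1,-6.4,11],0],[-0.4,[-4.1,-6.4,11],0]]'
python3 go.py 479.3 277.8 44 0
```

```text
clock: 10.2
eef_pos: [519.2, 215.0, 179.3]
eef_rot: [3.141, 0.0, -0.004]
wrist_force: [1.1, 0.7, -1.5]
finger_gap: 53.5
finger_force: 20.0
clock: 11.0
eef_pos: [480.5, 278.1, 71.3]
eef_rot: [-3.14, -0.002, -0.004]
wrist_force: [-0.3, 0.2, -1.3]
finger_gap: 53.6
finger_force: 20.0
[-0.13  0.04  2.73] roll -0.04 | at [480.5 278.1  71.3] yaw -0.2 gap 53.6 F 20.0 j6 2.03 t 11.0 W [-0.3  0.2 -1.3]
```

```bash
python3 -m creep '[[-0.4,[-0.1,0,1],0],[-0.4,[-0.1,0,2],0],[-0.4,[-0.1,0,2.5],0],[-0.4,[-0.1,0,2.6],0],[-0.4,[-0.1,0,2.6],0],[-0.4,[-0.1,0,2.6],0],[-0.4,[-0.1,0,2.6],0],[-0.4,[-0.1,0,2.6],0]]'
python3 go.py 479.3 277.8 44 0
```

```text
clock: 11.8
eef_pos: [478.7, 277.8, 43.3]
eef_rot: [-3.142, -0.0, -0.003]
wrist_force: [0.3, 0.3, -1.0]
finger_gap: 53.6
finger_force: 20.3
[ 0.06  0.   -0.07] roll -0.04 | at [478.7 277.8  43.3] yaw -0.2 gap 53.6 F 20.3 j6 2.03 t 11.8 W [ 0.3  0.3 -1. ]
```

```bash
python3 -m creep '[[-0.4,[0,0,0.05],0],[-0.4,[0,0,0.1],0],[-0.4,[0,0,0.1],0]]'; python3 -m creep '[[-0.4,[0,0,0.05],0],[-0.4,[0,0,0.1],0],[-0.4,[0,0,0.1],0]]'
```

```text
clock: 12.1
eef_pos: [478.8, 277.9, 43.3]
eef_rot: [-3.141, -0.0, -0.003]
wrist_force: [-5.3, -2.6, 10.4]
finger_gap: 53.6
finger_force: 24.9
clock: 12.4
eef_pos: [478.8, 277.9, 43.2]
eef_rot: [-3.141, -0.001, -0.003]
wrist_force: [-10.2, -5.4, 23.9]
finger_gap: 53.7
finger_force: 27.1
```

Contact made. Release, back off and go to the torch.

```bash
python3 -m creep '[[-0.4,[0,0,-0.15],0],[0.5,[0,0,-0.15],0],[0.5,[0,0,-0.15],0],[0.5,[0,0,-0.15],0],[0.5,[0,0,-2],0],[0.5,[0,0,-5],0],[0.5,[0,0,-10],0],[0.5,[0,0,-15],0],[0.2,[1,4,-16],0],[0.2,[2,8,-16],0],[0.2,[3,12,-16],0],[0.2,[4,16,-16],0]]'
python3 go.py 558.5 -97 200 0
```

```text
clock: 13.6
eef_pos: [518.2, 116.2, 201.4]
eef_rot: [-3.142, -0.0, -0.003]
wrist_force: [-0.2, 0.8, 0.1]
finger_gap: 56.3
finger_force: 0.0
[ 4.1  21.31  0.14] roll -0.04 | at [518.2 116.2 201.4] yaw -0.2 gap 56.3 F 0.0 j6 1.73 t 13.6 W [-0.2  0.8  0.1]
```

```bash
python3 -m creep '[[0.2,[1,4,0],0],[0.2,[2,8,0],0],[0.2,[3,12,0],0],[0.2,[4,16,0],0],[0.2,[4.1,20,0],0],[0.2,[4.1,21,0],0],[0.2,[4.1,21,0],0],[0.2,[4.1,21,0],0],[0.2,[4.1,21,0],0]]'
python3 go.py 558.5 -97 60 0
python3 - <<'E'
from h import *
a=manip.camera("top")[:,:,::-1]; b=manip.camera("scene")[:,:,::-1]
cv2.imwrite("pics/t2.png",a); cv2.imwrite("pics/s2.png",b)
cv2.imwrite("pics/c3.png",np.hstack([cv2.resize(a[160:290,150:250],(460,600),interpolation=2),np.vstack([cv2.resize(b[225:365,430:570],(330,330),interpolation=2),cv2.resize(b[140:270,190:320],(330,270),interpolation=2)])]))
E
```

```text
clock: 14.5
eef_pos: [558.4, -91.1, 201.5]
eef_rot: [-3.141, -0.0, -0.002]
wrist_force: [-0.3, 0.6, -0.8]
finger_gap: 56.4
finger_force: 0.0
[1.000e-02 5.900e-01 1.415e+01] roll -0.02 | at [558.4 -91.1 201.5] yaw -0.1 gap 56.4 F 0.0 j6 1.35 t 14.5 W [-0.3  0.6 -0.8]
```

View pics/c3.png

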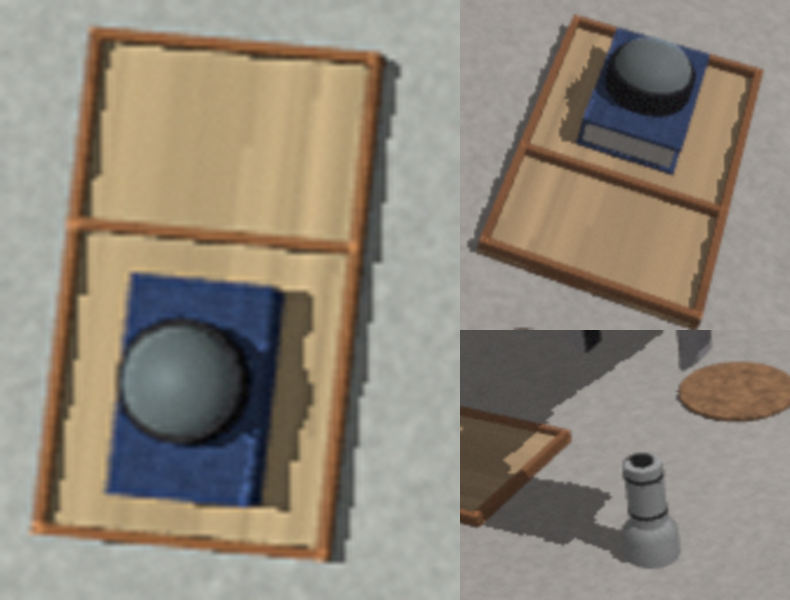

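The magnifier stands centred on the book (within about 2 mm after parallax). The torch is upright at scene (263,225). Now I'll grasp its barrel.

```bash
python3 -m creep '[[0.2,[0,0.3,3],0],[0.2,[0,0.4,7],0],[0.2,[0,0.4,11],0],[0.2,[0,0.4,14.1],0],[0.2,[0,0.4,14.1],0],[0.2,[0,0.4,14.1],0],[0,[0,0.4,14.1],0],[-0.3,[0,0.4,14.1],0],[-0.6,[0,0.4,14.1],0],[-0.8,[0,0.4,14.1],0],[-0.8,[0,0.4,14.1],0],[-0.8,[0,0.4,14.1],0]]' 20
python3 go.py 589.8 270.2 200 0
```

```text
clock: 15.8
eef_pos: [558.5, -96.5, 60.9]
eef_rot: [3.141, -0.001, -0.004]
wrist_force: [-1.1, 0.7, 5.1]
finger_gap: 23.7
finger_force: 20.0
[  3.01 -36.68 -13.92] roll -0.04 | at [558.5 -96.5  60.9] yaw -0.2 gap 23.7 F 20.0 j6 1.34 t 15.8 W [-1.1  0.7  5.1]
```

```bash
python3 -m creep '[[-0.8,[0,0,-2],0],[-0.8,[0,0,-5],0],[-0.8,[0,0,-9],0],[-0.8,[0,0,-13],0],[-0.8,[0,-2,-14],0],[-0.8,[0.5,-6,-14],0],[-0.8,[1,-10,-14],0],[-0.8,[1.5,-14,-14],0],[-0.8,[2,-18,-14],0],[-0.8,[2.5,-22,-14],0],[-0.8,[3,-26,-14],0],[-0.8,[3,-30,-14],0]]'
python3 -m creep '[[-0.8,[0,-3,0],0],[-0.8,[0,-5.5,0],0],[-0.8,[0,-6.5,2],0],[-0.8,[0,-6.5,5],0],[-0.8,[0,-6.5,8],0],[-0.8,[0,-6.5,10],0],[-0.8,[0,-6.5,10],0],[-0.8,[0,-6.5,10],0],[-0.8,[0,-6.5,10],0]]'
python3 go.py 589.8 270.2 66.5 0
```

```text
clock: 17.0
eef_pos: [589.3, 205.1, 200.0]
eef_rot: [3.141, 0.001, -0.004]
wrist_force: [0.7, 0.2, -1.9]
finger_gap: 23.8
finger_force: 20.0
clock: 17.9
eef_pos: [590.2, 268.6, 102.0]
eef_rot: [-3.141, -0.002, -0.003]
wrist_force: [0.5, 1.3, -2.0]
finger_gap: 23.8
finger_force: 20.0
[-0.05 -0.15  3.55] roll -0.04 | at [590.2 268.6 102. ] yaw -0.2 gap 23.8 F 20.0 j6 1.94 t 17.9 W [ 0.5  1.3 -2. ]
```

```bash
python3 -m creep '[[-0.8,[0.1,-0.1,1],0],[-0.8,[0.2,-0.1,2],0],[-0.8,[0.2,-0.1,3],0],[-0.8,[0.2,-0.1,3.4],0],[-0.8,[0.2,-0.1,3.4],0],[-0.8,[0.2,-0.1,3.4],0],[-0.8,[0.2,-0.1,3.4],0]]'
python3 go.py 591.8 270.2 66 0
```

```text
clock: 18.6
eef_pos: [591.5, 269.4, 66.2]
eef_rot: [3.142, 0.0, -0.003]
wrist_force: [0.2, -0.6, -1.3]
finger_gap: 23.5
finger_force: 20.0
[ 0.03 -0.08  0.02] roll -0.04 | at [591.5 269.4  66.2] yaw -0.2 gap 23.5 F 20.0 j6 1.95 t 18.6 W [ 0.2 -0.6 -1.3]
```

```bash
python3 -m creep '[[-0.8,[0,0,0.05],0],[-0.8,[0,0,0.1],0],[-0.8,[0,0,0.1],0]]'; python3 -m creep '[[-0.8,[0,0,0.05],0],[-0.8,[0,0,0.1],0],[-0.8,[0,0,0.1],0]]'
```

```text
clock: 18.9
eef_pos: [591.7, 269.4, 65.7]
eef_rot: [-3.142, -0.0, -0.003]
wrist_force: [-1.0, -0.4, 2.5]
finger_gap: 23.8
finger_force: 20.0
clock: 19.2
eef_pos: [591.8, 269.5, 65.7]
eef_rot: [-3.141, -0.001, -0.003]
wrist_force: [-5.4, -2.8, 11.5]
finger_gap: 23.8
finger_force: 20.0
```

```bash
python3 -m creep '[[-0.8,[0,0,-0.1],0],[-0.3,[0,0,-0.1],0],[0.0,[0,0,-0.1],0],[0.2,[0,0,-0.1],0],[0.2,[0,0,-0.1],0],[0.2,[0,0,-3],0],[0.2,[0,0,-7],0],[0.2,[0,0,-11],0],[0.6,[0,0,-15],0],[0.8,[2,3,-15],0],[0.8,[4,7,-15],0],[0.8,[6,11,-15],0.5]]'
python3 go.py 683.7 80 215 -4.5
```

```text
clock: 20.4
eef_pos: [651.7, 158.2, 214.7]
eef_rot: [-3.141, -0.0, -0.046]
wrist_force: [0.1, 0.4, 0.3]
finger_gap: 83.3
finger_force: 0.0
[ 3.56  7.67 -0.03] roll 0.37 | at [651.7 158.2 214.7] yaw -2.6 gap 83.3 F 0.0 j6 1.8 t 20.4 W [0.1 0.4 0.3]
```

```bash
python3 -m creep '[[0.9,[2,4,0],0.4],[0.9,[3.6,7.4,0],0.4],[1,[3.6,7.4,4],0.4],[1,[3.6,7.4,8],0.4],[1,[3.6,7.4,12],0.4],[1,[3.6,7.4,14],0.4],[1,[3.6,7.4,14],0.4],[1,[3.6,7.4,14],0.4],[1,[3.6,7.4,14],0.4]]'
python3 go.py 683.7 80 22 -4.5
python3 - <<'E'
from h import *
a=manip.camera("top")[:,:,::-1]; b=manip.camera("scene")[:,:,::-1]
cv2.imwrite("pics/t3.png",a); cv2.imwrite("pics/s3.png",b)
cv2.imwrite("pics/c4.png",np.hstack([cv2.resize(a[110:300,140:340],(400,380),interpolation=2),cv2.resize(b[210:370,300:560],(400,380),interpolation=2)]))
E
```

```text
clock: 21.3
eef_pos: [684.6, 83.7, 76.5]
eef_rot: [-3.141, -0.003, -0.082]
wrist_force: [0.4, -0.4, 0.7]
finger_gap: 94.3
finger_force: 0.0
[-0.07  0.38  5.45] roll -0.04 | at [684.6  83.7  76.5] yaw -4.7 gap 94.3 F 0.0 j6 1.72 t 21.3 W [ 0.4 -0.4  0.7]
```

View pics/c4.png

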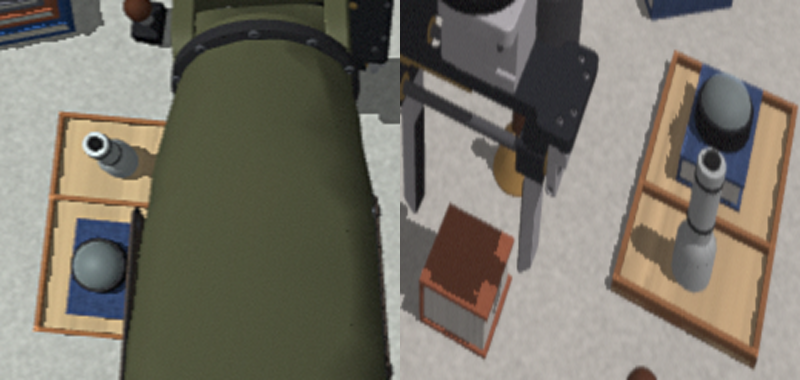

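The torch stands in the narrow bay and the magnifier is still on the book. The fingers straddle the chunky book, so I'll grip it.

```bash
python3 -m creep '[[1,[0,0.2,1],0],[1,[0,0.3,3],0],[1,[0,0.3,5],0],[1,[0,0.3,5.4],0],[1,[0,0.3,5.4],0],[0.6,[0,0.3,5.4],0],[0.3,[0,0.3,5.4],0],[-0.2,[0,0.3,5.4],0],[-0.2,[0,0.3,5.4],0],[-0.2,[0,0.3,5.4],0],[-0.2,[0,0.3,5.4],0],[-0.2,[0,0.3,5.4],0]]' 25
python3 go.py 508.5 -279.5 200 -1.1
```

```text
clock: 22.6
eef_pos: [683.7, 80.7, 20.9]
eef_rot: [-3.141, -0.001, -0.082]
wrist_force: [-1.5, 0.1, 5.3]
finger_gap: 63.8
finger_force: 25.0
[-14.5   37.33 -17.92] roll -0.72 | at [683.7  80.7  20.9] yaw -4.7 gap 63.8 F 25.0 j6 1.72 t 22.6 W [-1.5  0.1  5.3]
```

```bash
python3 -m creep '[[-0.2,[0,0,-2],0],[-0.2,[0,0,-6],0],[-0.2,[0,0,-11],0],[-0.2,[0,0,-15],0],[-0.2,[-2,3,-16],0],[-0.2,[-4,7,-16],0],[-0.2,[-6,11,-16],0],[-0.2,[-8,15,-16],-0.2],[-0.2,[-9,19,-16],-0.4],[-0.2,[-11,23,-16],-0.7],[-0.2,[-12,27,-16],-0.7],[-0.2,[-13,31,-16],-0.7]]'
python3 -m creep '[[-0.2,[-0.7,3,0],0],[-0.2,[-1.2,5.5,0],0],[-0.2,[-1.2,6.2,3],0],[-0.2,[-1.2,6.2,7],0],[-0.2,[-1.2,6.2,11],0],[-0.2,[-1.2,6.2,12],0],[-0.2,[-1.2,6.2,12],0],[-0.2,[-1.2,6.2,12],0],[-0.2,[-1.2,6.2,12],0]]'
python3 go.py 508.5 -279.5 26.5 -1.1
```

```text
clock: 23.8
eef_pos: [527.5, -219.1, 180.4]
eef_rot: [-3.142, 0.0, -0.021]
wrist_force: [-0.5, -0.6, -1.8]
finger_gap: 63.8
finger_force: 25.0
clock: 24.7
eef_pos: [516.1, -279.9, 62.6]
eef_rot: [3.14, -0.003, -0.021]
wrist_force: [-1.1, 0.6, -1.0]
finger_gap: 63.9
finger_force: 25.0
[-0.77 -0.03  3.61] roll -0.02 | at [ 516.1 -279.9   62.6] yaw -1.2 gap 63.9 F 25.0 j6 1.03 t 24.7 W [-1.1  0.6 -1. ]
```

```bash
python3 -m creep '[[-0.2,[-0.4,0,1],0],[-0.2,[-0.7,0,2],0],[-0.2,[-0.7,0,3],0],[-0.2,[-0.7,0,3.4],0],[-0.2,[-0.7,0,3.5],0],[-0.2,[-0.7,0,3.5],0],[-0.2,[-0.7,0,3.5],0]]'
python3 go.py 509 -279.5 26 -1.1
```

```text
clock: 25.4
eef_pos: [508.1, -279.2, 25.6]
eef_rot: [-3.141, 0.001, -0.021]
wrist_force: [-2.8, 1.0, 6.0]
finger_gap: 64.0
finger_force: 25.0
[ 0.09  0.03 -0.04] roll -0.02 | at [ 508.1 -279.2   25.6] yaw -1.2 gap 64.0 F 25.0 j6 1.03 t 25.4 W [-2.8  1.   6. ]
```

```bash
python3 -m creep '[[0.6,[0,0,0],0],[0.6,[0,0,0],0],[0.6,[0,0,0],0],[0.6,[0,0,-2],0],[0.6,[0,0,-6],0],[0.6,[0,0,-11],0],[0.6,[0,0,-16],0],[0.4,[0,-3,-18],0],[0.2,[1,-7,-18],0],[0.2,[2,-11,-18],0],[0.2,[3,-15,-18],0],[0.2,[4,-19,-18],0]]'
python3 -m creep '[[0.2,[0.5,-4,0],0],[0.2,[1,-8,0],0],[0.2,[1.5,-12,0],0],[0.2,[1.7,-15,0],0],[0.2,[1.7,-15,0],0],[0.2,[1.7,-15,0],0]]'
python3 go.py 565.7 93 200 0
python3 - <<'E'
from h import *
a=manip.camera("top")[:,:,::-1]; b=manip.camera("scene")[:,:,::-1]
cv2.imwrite("pics/t4.png",a); cv2.imwrite("pics/s4.png",b)
cv2.imwrite("pics/c5.png",np.hstack([cv2.resize(a[190:280,425:515],(400,400),interpolation=2),cv2.resize(b[150:250,125:245],(400,400),interpolation=2)]))
h,s,v=cv2.split(cv2.cvtColor(np.ascontiguousarray(a),cv2.COLOR_BGR2HSV)); m=((h<10)|(h>172))&(s>125)&(v>60); q=np.zeros_like(m); q[205:260,445:495]=m[205:260,445:495]; print(rect(q,"top",43))
E
```

```text
clock: 26.6
eef_pos: [552.4, -88.6, 205.5]
eef_rot: [3.142, -0.0, -0.021]
wrist_force: [0.5, -1.1, 0.1]
finger_gap: 56.1
finger_force: 0.0
clock: 27.2
eef_pos: [572.2, 59.6, 205.2]
eef_rot: [3.141, 0.0, -0.02]
wrist_force: [1.0, -0.5, 0.3]
finger_gap: 56.8
finger_force: 0.0
[-0.72 -3.33  0.52] roll -0.23 | at [572.2  59.6 205.2] yaw -1.1 gap 56.8 F 0.0 j6 1.63 t 27.2 W [ 1.  -0.5  0.3]
(array([ 506.7, -274.3]), [70.1, 64.4], 90.8)
```

View pics/c5.png

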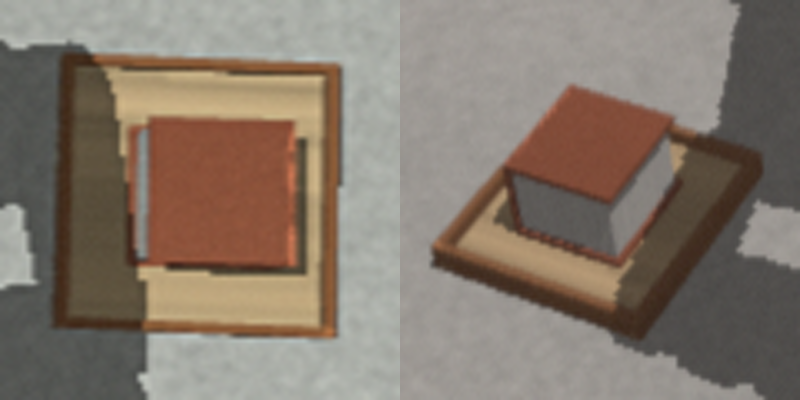

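The chunky book lies in the middle of the square tray (within about 2 mm). Next, the bell.

```bash
python3 -c "
from h import *
print(ray('top',(475,233.1),43))"
python3 -m creep '[[0.2,[-0.3,-1.5,0],-0.2],[0.2,[-0.7,-3,0],-0.2],[0.2,[-0.7,-3.1,3],-0.2],[0.1,[-0.7,-3.1,6],-0.2],[0.1,[-0.7,-3.1,7],-0.2],[0.1,[-0.7,-3.1,7],-0.2],[0.1,[-0.7,-3.1,7],-0.2],[0.1,[-0.7,-3.1,7],-0.2]]' 20
python3 go.py 565.7 93 56.5 0
```

```text
[ 507.53157581 -280.17051374   43.        ]
clock: 28.1
eef_pos: [566.6, 90.7, 137.0]
eef_rot: [-3.141, -0.002, -0.003]
wrist_force: [-0.8, -0.1, 0.5]
finger_gap: 51.7
finger_force: 0.0
[-0.11 -0.22  8.05] roll -0.04 | at [566.6  90.7 137. ] yaw -0.2 gap 51.7 F 0.0 j6 1.67 t 28.1 W [-0.8 -0.1  0.5]
```

```bash
python3 -m creep '[[0.1,[-0.1,-0.2,2],0],[0.1,[-0.1,-0.2,5],0],[0.1,[-0.1,-0.2,7.5],0],[0.1,[-0.1,-0.2,8],0],[0.1,[-0.1,-0.2,8],0],[-0.2,[-0.1,-0.2,8],0],[-0.4,[-0.1,-0.2,8],0],[-0.6,[-0.1,-0.2,8],0],[-0.8,[-0.1,-0.2,8],0],[-0.9,[-0.1,-0.2,8],0],[-0.9,[-0.1,-0.2,8],0],[-0.9,[-0.1,-0.2,8],0]]' 20
python3 go.py 507.9 -279.6 220 0
```

```text
clock: 29.3
eef_pos: [565.1, 92.8, 55.7]
eef_rot: [-3.141, -0.001, -0.003]
wrist_force: [0.1, 1.9, 2.3]
finger_gap: 16.7
finger_force: 20.0
[ -5.59  37.26 -16.44] roll -0.04 | at [565.1  92.8  55.7] yaw -0.2 gap 16.7 F 20.0 j6 1.67 t 29.3 W [0.1 1.9 2.3]
```

```bash
python3 -m creep '[[-0.9,[0,0,-1],0],[-0.9,[0,0,-4],0],[-0.9,[0,0,-8],0],[-0.9,[0,0,-12],0],[-0.9,[0,2,-14],0],[-0.9,[-0.5,6,-14],0],[-0.9,[-1,10,-14],0],[-0.9,[-2,14,-14],0],[-0.9,[-3,18,-14],0],[-0.9,[-4,22,-14],0],[-0.9,[-5,26,-14],0],[-0.9,[-5.5,30,-14],0]]'
python3 -m creep '[[-0.9,[0,3,0],0],[-0.9,[0,6,0],0],[-0.9,[-0.1,7.2,2],0],[-0.9,[-0.1,7.2,5],0],[-0.9,[-0.1,7.2,6.5],0],[-0.9,[-0.1,7.2,6.5],0],[-0.9,[-0.1,7.2,6.5],0],[-0.9,[-0.1,7.2,6.5],0],[-0.9,[-0.1,7.2,6.5],0]]'
python3 go.py 507.9 -279.6 99.5 0
```

```text
clock: 30.5
eef_pos: [507.8, -208.8, 196.1]
eef_rot: [3.141, 0.0, -0.004]
wrist_force: [0.8, -0.4, -1.8]
finger_gap: 16.4
finger_force: 20.0
clock: 31.4
eef_pos: [508.1, -279.4, 131.6]
eef_rot: [3.141, -0.001, -0.003]
wrist_force: [-0.4, -0.1, -1.2]
finger_gap: 17.0
finger_force: 20.0
[-0.02  0.02  3.21] roll -0.04 | at [ 508.1 -279.4  131.6] yaw -0.2 gap 17.0 F 20.0 j6 1.01 t 31.4 W [-0.4 -0.1 -1.2]
```

```bash
python3 -m creep '[[-0.9,[0,0,1],0],[-0.9,[0,0,2],0],[-0.9,[0,0,2.8],0],[-0.9,[0,0,3.1],0],[-0.9,[0,0,3.1],0],[-0.9,[0,0,3.1],0]]'
python3 - <<'E'
from h import *
b=manip.camera("scene")[:,:,::-1]
cv2.imwrite("pics/c6.png",cv2.resize(b[100:250,100:270],(680,600),interpolation=2))
E
python3 go.py 507.9 -279.6 98.7 0
```

```text
clock: 32.0
eef_pos: [507.6, -279.2, 99.2]
eef_rot: [-3.141, 0.0, -0.003]
wrist_force: [-0.3, -0.7, -2.2]
finger_gap: 16.6
finger_force: 20.0
[0.03 0.04 0.06] roll -0.04 | at [ 507.6 -279.2   99.3] yaw -0.2 gap 16.6 F 20.0 j6 1.01 t 32.05 W [-0.6 -0.1 -1.4]
```

View pics/c6.png

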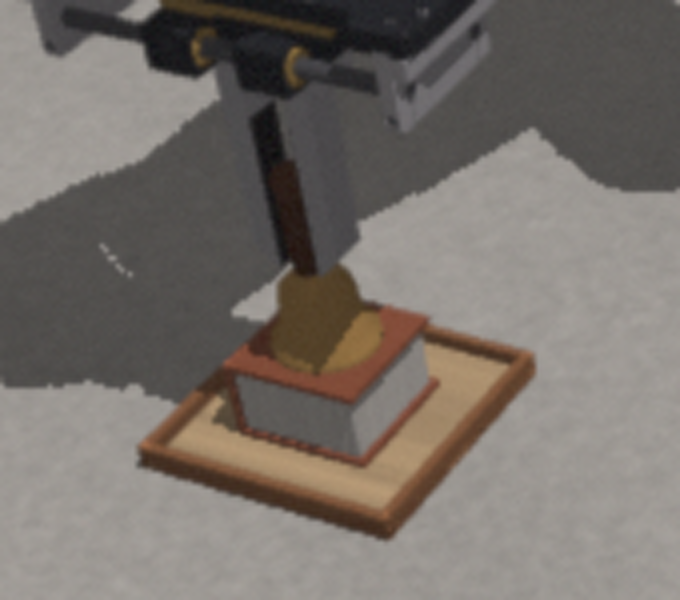

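The bell hangs just above the middle of the book, upright in the grip. I'll set it down.

```bash
python3 -m creep '[[-0.9,[0,0,0.05],0],[-0.9,[0,0,0.1],0],[-0.9,[0,0,0.1],0]]'; python3 -m creep '[[-0.9,[0,0,0.04],0],[-0.9,[0,0,0.08],0],[-0.9,[0,0,0.08],0]]'
```

```text
clock: 32.35
eef_pos: [507.8, -279.2, 98.7]
eef_rot: [3.141, -0.0, -0.003]
wrist_force: [-0.9, 1.0, 2.2]
finger_gap: 16.7
finger_force: 20.0
clock: 32.65
eef_pos: [508.1, -279.3, 98.7]
eef_rot: [3.141, -0.001, -0.003]
wrist_force: [-2.6, 2.4, 10.4]
finger_gap: 16.8
finger_force: 20.0
```

```bash
python3 -m creep '[[-0.9,[0,0,-0.08],0],[-0.5,[0,0,-0.08],0],[-0.2,[0,0,-0.08],0],[0,[0,0,-0.08],0],[0,[0,0,-0.08],0],[0,[0,0,-2],0],[0,[0,0,-5],0],[0,[0,0,-9],0],[0,[0,0,-12],0],[0,[-2,-3,-12],0],[0,[-4,-6,-12],0],[0,[-5,-9,-12],0]]'
python3 -m creep '[[0,[-4,-3,0],0],[0,[-8,-6,0],0],[0,[-9,-8,0],0],[0,[-9,-10,0],0],[0,[-9,-10,0],0],[0,[-9,-10,0],0]]'
python3 - <<'E'
from h import *
a=manip.camera("top")[:,:,::-1]; b=manip.camera("scene")[:,:,::-1]
cv2.imwrite("pics/f1.png",np.hstack([cv2.resize(a[150:290,140:510],(400,600)) if 0 else np.vstack([cv2.resize(a[160:290,150:250],(400,400),interpolation=2)[:350],cv2.resize(a[190:280,425:515],(400,250),interpolation=2)]),cv2.resize(b[140:400,100:600],(400,600)) if 0 else np.vstack([cv2.resize(b[140:250,120:250],(400,300),interpolation=2),cv2.resize(b[160:360,370:570],(400,300),interpolation=2)])]))
E
python3 go.py 400 0 200 0
```

```text
clock: 33.85
eef_pos: [456.8, -188.1, 217.7]
eef_rot: [3.142, -0.0, -0.004]
wrist_force: [0.2, 0.2, -0.2]
finger_gap: 47.1
finger_force: 0.0
clock: 34.45
eef_pos: [368.6, -89.0, 217.8]
eef_rot: [3.141, -0.0, -0.002]
wrist_force: [-0.7, 0.4, -0.2]
finger_gap: 47.2
finger_force: 0.0
[ 3.12 -8.95  1.75] roll -0.04 | at [368.5 -89.4 217.5] yaw -0.2 gap 46.8 F 0.0 j6 1.24 t 34.55 W [ 0.2 -0.6 -0.8]
```

View pics/f1.png

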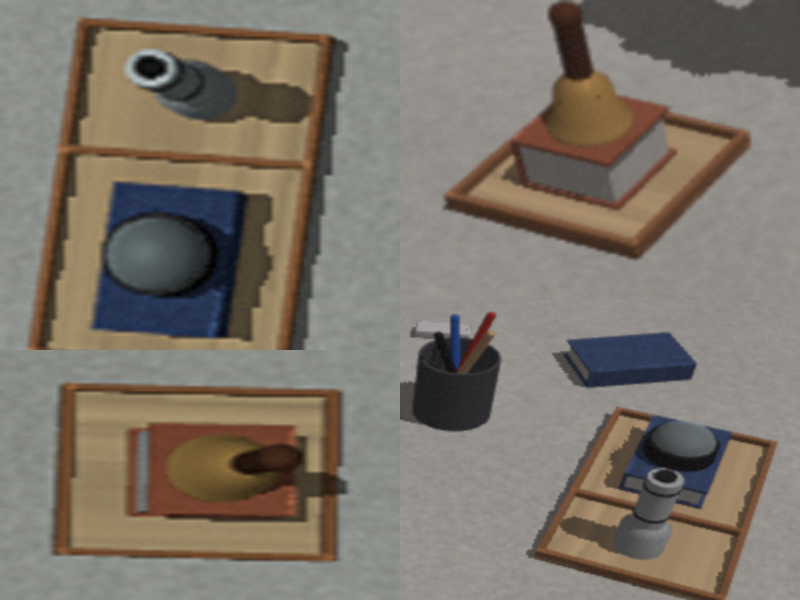

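Final check. The torch stands upright mid narrow bay, with the magnifier on the slim book in the wide bay. The bell stands on the chunky book in the square tray, the pen pot is upright, and the arm is clear.

```bash
python3 -c "
from cell import manip
print(manip.sign_off())"
```

```text
the job is handed in; nothing more can be done
None
```

Both loan kits are made up as asked and in order: the pieces look centred to within about 3 mm in the pictures, the pen pot is still standing, and I handed the job in at about 35 s of the 141 s allowed, with no verdict returned.

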